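# Wedge the glue-up jig tight

## Task

A glued block sits in the small wooden clamping jig and wants clamping. First move the loose offcut that lies in front of the jig's slot well clear onto free bench (15 cm or more from the slot's mouth), then set the thin end of the wedge a few centimetres into the slot, only as far as it goes loosely, straight side against the plain wooden fence, and let go. Now take the hammer and, with its striking face on the thick end, drive the wedge home in at least two separate light taps (lift the hammer off it part way), until it stops against the end block, not pushing it with the fingers; then lay the hammer flat on the open bench and leave the glue bottle, tape measure and tape roll undisturbed.

Things in the scene. Friction and masses are not known exactly. Their poses are not given: they have to be found in the camera images.
- jig: Timber clamping jig, fixed. Origin on the bench top at the slot's mouth, x = drive direction into the slot, z up. Plywood base 10 mm thick (mm): x -5..130, y -125..47, plus a tongue in front, x -65..5, y -27..23. Slot open above, x 0..90, between the plain fixed fence (y 12..38) and the blue clamp bar at -y. Dark end block x 90..110. Glued block at y -46..-106. Fences, bar and end block reach z = 46.
- slot_mouth (a point): Mouth of the slot on its floor (jig frame 0, 0, 10 mm), jig axes. The fence face is straight along x at y = +12 mm. The bar's face is tapered: bar at rest, the slot is 23.8 mm wide at the mouth and narrows 0.1167 mm per mm of depth.
- slot_end (a point): Point where the wedge's tip ends up: the end block's face at the slot floor (jig frame 90, 0, 10 mm).
- clamp_bar (a joint): Travel (m) of the blue sprung clamp bar sideways (-y) away from the slot: 0 at rest, about 0.0047 when the wedge is home and it meets the glued block, limit 0.006. Resists with about 2 N friction plus 350 N/m: driving the wedge takes about 3 to 10 N, and friction holds it where it is left.
- wedge: Loose pale wooden wedge on its flat underside, 120 mm long (x), 40 mm high, 0.085 kg. Origin on the underside at mid length, x to the thin end (x = 60, y -6..12 mm); thick end x = -60, y -20..12. Its +y side is straight and goes along the fence, -y side tapered. Seated, its axes are the jig's, y about 0, z = 10: loose up to jig x = -10 mm, home at x = +30 with 30 mm out of the mouth.
- wedge_tip (a point): On the wedge's underside at the thin end (wedge frame 60, 0, 0 mm).
- wedge_butt (a point): Middle of the wedge's thick end face, where to tap (wedge frame -60, -4, 20 mm).
- hammer: Joiner's hammer, 128 x 316 x 27 mm, 0.48 kg, lying on its side. Origin on the underside at mid length, y from head to handle tail. Head y -156..-132, x -64..64 mm; round handle with axis at x = -12, z = 13 mm, y -132..158, 19 mm thick at the head, 30 mm from y = 0 on. Striking face (27 mm across) looks along -x, pein at +x. Centre of mass near y = -16 mm.
- hammer_face (a point): Centre of the hammer's striking face (hammer frame -64, -144, 13.5 mm).
- hammer_grip (a point): A good grip point on the handle near the head (hammer frame -12, -70, 13.5 mm), where the handle is 25 mm thick; close the fingers along the hammer's x.
- scrap: Loose timber offcut lying flat in front of the slot, 40 x 120 x 22 mm (x, y, z), 0.07 kg; origin at the centre of its underside. Free bench begins beyond a fixed 30 mm high batten along the near side, whose far edge runs from x = 0.353, y = 0.286 m to x = 0.492, y = -0.356 m (robot base frame).
- glue_bottle: Bystander: green squeeze bottle with red nozzle, standing, 60 mm across, 189 mm tall; origin under its centre.
- tape_measure: Bystander: yellow and black pocket tape measure, 66 x 84 x 44 mm; origin under its centre.
- tape_roll: Bystander: roll of masking tape lying flat, 96 mm across, 24 mm high; origin under its centre.

How it is judged:
On the way, in this order (a step that is already met when the one before it is completed fails the run):
1. the offcut lies on the bench, let go, its centre more than 140 mm from the slot's mouth (horizontal distance between scrap and slot_mouth above 0.14 m and height (world z) of scrap between -0.01 and 0.03 m and linear speed of scrap below 0.03 m/s and contact force between the fingers and scrap below 0.1 N), for 0.2 s.
2. the wedge stands loosely in the slot, tip 12 to 58 mm past the mouth, let go (x of wedge in the frame of jig between -0.048 and -0.002 m and y of wedge in the frame of jig between -0.008 and 0.008 m and z of wedge in the frame of jig between 0.006 and 0.016 m and contact force between the fingers and wedge below 0.05 N and linear speed of wedge below 0.03 m/s), for 0.2 s.
3. the hammer strikes the wedge before it is home (contact force between hammer and wedge above 2 N and x of wedge in the frame of jig below 0.022 m).
4. the hammer is off the wedge again while its tip is more than 58 but less than 83 mm past the mouth (driven part way) (contact force between hammer and wedge below 0.05 N and x of wedge in the frame of jig between -0.002 and 0.023 m and y of wedge in the frame of jig between -0.008 and 0.008 m), for 0.1 s.
5. the wedge is home (x of wedge in the frame of jig between 0.0272 and 0.034 m and y of wedge in the frame of jig between -0.004 and 0.004 m and z of wedge in the frame of jig between 0.006 and 0.016 m and angle between the x axis of wedge and the x axis of jig, either way round below 0.06 rad and value of joint clamp_bar above 0.0037 m and linear speed of wedge below 0.02 m/s), for 0.1 s.
At the end, for the whole second after the job is handed in: Wedge tip within 2.8 mm of the end block, wedge within 4 mm and 0.06 rad of true on the slot floor, clamp bar pushed back over 3.7 mm; offcut on the bench over 140 mm from the mouth; hammer at rest flat on the bench, touching neither wedge nor jig (all of step 5 and horizontal distance between scrap and slot_mouth above 0.14 m and height (world z) of scrap between -0.01 and 0.03 m and linear speed of scrap below 0.03 m/s and contact force between hammer and wedge below 0.05 N and contact force between hammer and jig below 0.05 N and height (world z) of hammer between -0.008 and 0.012 m and angle between hammer's own z axis and vertical below 0.12 rad and linear speed of hammer below 0.02 m/s).
It fails at once if the fingers press on the wedge when its tip is more than 62 mm into the slot (contact force between the fingers and wedge above 0.5 N and x of wedge in the frame of jig between 0.002 and 0.04 m and y of wedge in the frame of jig between -0.01 and 0.01 m and z of wedge in the frame of jig between 0 and 0.02 m).
It fails at once if the offcut is used to drive the wedge (contact force between scrap and wedge above 1.5 N and x of wedge in the frame of jig between -0.002 and 0.04 m and y of wedge in the frame of jig between -0.01 and 0.01 m).
It fails at once if glue bottle, tape measure or tape roll moved more than 30 mm, or the bottle tipped (distance of any of glue_bottle, tape_measure, tape_roll from where it was at the start of the episode above 0.03 m or angle between glue_bottle's own z axis and vertical above 0.3 rad).
It also fails if it takes over 72 s, if anything falls off the work surface, if the arm or the gripper's body presses on something with over 40 N, if the wrist force passes 120 N, or if a joint passes its speed limit or range.

## Robot

A 7-joint arm with a two-finger parallel gripper is mounted at the origin on a cart in front of the work surface, level with it; the furniture and walls round the work are solid. World frame = base frame: x ahead of the robot, y to its left, z up, the work surface at z = 0. Lengths are in m, angles in rad, forces in N, time in s.
With the tool pointing down it reaches from about 0.4 to 0.875 m from the base axis. Payload 4.4 kg.
Tool frame: the origin (TCP) lies midway between the tips of the shut fingers; the grasp point (between the pads) lies 19 mm behind it; z points along the fingers, y is the line along which they close (so a half turn about z gives the same grasp; the last joint's range is limited). The gripper opens to 85 mm and grips with 20 to 120 N. Pads are 22 mm wide; open, the fingers measure 114 mm over their backs; the gripper's body (76 mm by 85 mm) begins 54 mm behind the grasp point. The pads swing forward as they close: fully open they stand 13 mm farther back than shut.
Start: joints at [1.169, 0.628, 0.038, 1.517, -0.027, 0.996, -0.02], TCP at [0.214, -0.614, 0.231] pointing down, gripper open.
Joint ranges: [-3.06, 3.06], [-0.37, 2.12], [-1.25, 1.32], [0.18, 2.47], [-1.1, 4.24], [0.23, 1.98], [-2.94, 2.94]. Speed limits (rad/s): [2.57, 2.57, 3.14, 3.14, 3.14, 3.14, 3.14].

## Interface

Orientations are given as a 3x3 rotation matrix whose columns are the frame's x, y, z axes.
In Python, from bench import sensors, imaging, job gives the robot as it stands. The module is installed in compiled form; this text tells all that it offers.
- The arm moves only by the shell command python3 -m inch 'ROWS' [FORCE]. ROWS is JSON, a list of rows, each an object with "jaw": the closure, from 0 (fully open) to 1 (shut); "dp": the shift along the world's x, y, z in m, a list of three; "twist": the turn, a rotation vector about the world's x, y, z in rad, a list of three. In form: [{"jaw": jaw, "dp": [x, y, z], "twist": [wx, wy, wz]}, ...]. A call has 1 to 10 rows; each row is the pose to reach, as a shift and turn from the pose commanded when the call began; what a row does not reach only later rows make up. A row lasts 1/8 s, in which the tool goes at most 62.5 mm and 10.7 degrees, less where a joint would pass 70% of its speed; a pose out of reach is approached as far as the arm can. A call with a gripper value outside its range is refused whole. The fingers move at their own pace and stop on an object; FORCE is the grip in N (left out, the last holds). Time passes only in rows, so rows that repeat a pose let the fingers close. It gives the time, the measured TCP pose, the force, the opening and the grip force at its end, in the units of the state.
- sensors.read_state(): the state, without advancing time (a new reading comes with each control period).
- imaging.read_camera(name): name is "scene" or "top" or "wrist"; returns the picture (400x640x3 uint8, blue, green, red); there is no depth.
- imaging.camera_model(name): a dict with "fx", "fy", "cx", "cy" (pixels), "distortion" ([k1, k2, p1, p2, k3] as OpenCV has them; the pictures are not rectified), "R" (3x3) and "t" (3): a world point X has camera coordinates R X + t. Camera axes: x right, y down, z forward; pixel columns grow to the right and rows downward; lengths in m; the calibration is good to about 2 mm. A picture is of the moment at which its call begins: read the wrist's pose just before it. camera_model takes no time and is no camera call; for the wrist camera it gives the pose at the moment of the call.
- job.close_job(): hands the job in; it is judged then, once.
The state is a dict: "t": time; "q": joint angles; "qd": joint speeds; "tau": joint torques, N m; "ee_pos": TCP position; "ee_rot": TCP orientation; "contact_force": force on the tool from outside, world axes, zero at the start; "moment": the same for the moment, N m; "opening": finger opening in m; "finger_force": force on a finger pad.
Only numpy, scipy, OpenCV 4.12 (cv2) and the standard library are available. Lean on these libraries where they do the work, as an engineer would, in place of code of your own. Each camera call takes 0.05 s, during which the arm holds its last target. There are 200 camera calls.

## Working session

There is one attempt and no reset: what is moved stays moved. The work goes in short steps, Python scripts to look and compute and a shell command to move; the robot and the scene stay as the last step left them, time stands still between calls to the robot, and variables do not carry over. Pictures are saved under pics/ and viewed, at most 10 in all, crops included, and the job is handed in when it is done.

```bash
mkdir -p pics
cat > h.py <<'E'
import numpy as np, cv2, sys
from bench import sensors, imaging, job
def snap(n,f,crop=None,scale=1):
    m=imaging.camera_model(n); im=imaging.read_camera(n)
    cv2.imwrite('pics/'+f+'_full.png',im)
    np.save('pics/'+f+'.npy',m,allow_pickle=True)
    if crop: x0,y0,x1,y1=crop; im=im[y0:y1,x0:x1]
    if scale!=1: im=cv2.resize(im,None,fx=scale,fy=scale,interpolation=cv2.INTER_CUBIC)
    cv2.imwrite('pics/'+f+'.png',im); return m
def ld(f): return np.load('pics/'+f+'.npy',allow_pickle=True).item()
def KD(m): return np.array([[m['fx'],0,m['cx']],[0,m['fy'],m['cy']],[0,0,1.]]),np.array(m['distortion'],float)
def px2w(m,uv,z):
    K,D=KD(m); u=cv2.undistortPoints(np.array(uv,float).reshape(-1,1,2),K,D).reshape(-1,2)
    R=np.array(m['R']);t=np.array(m['t']); c=-R.T@t
    d=np.c_[u,np.ones(len(u))]@R; z=np.broadcast_to(z,len(u))
    return c+d*((z-c[2])/d[:,2])[:,None]
def w2px(m,X):
    K,D=KD(m); return cv2.projectPoints(np.array(X,float).reshape(-1,1,3),cv2.Rodrigues(np.array(m['R']))[0],np.array(m['t'],float),K,D)[0].reshape(-1,2)
np.set_printoptions(precision=4,suppress=True)
E
python3 - <<'E'
from h import *
for n in('top','scene'):
    m=snap(n,n+'0',scale=1.25); print(n,m['fx'],-np.array(m['R']).T@m['t'])
s=sensors.read_state();print(s['t'],s['ee_pos'],s['ee_rot'],s['opening'])
E
```

```text
top 444.91543422501417 [ 0.5092 -0.0053  1.2085]
scene 402.4863428575042 [0.0282 0.6712 1.0438]
0.1 [ 0.214  -0.6131  0.2305] [[ 0.9441  0.3296 -0.0006]
 [ 0.3296 -0.9441  0.0016]
 [-0.     -0.0017 -1.    ]] 0.08575648544673503
```

View pics/top0.png

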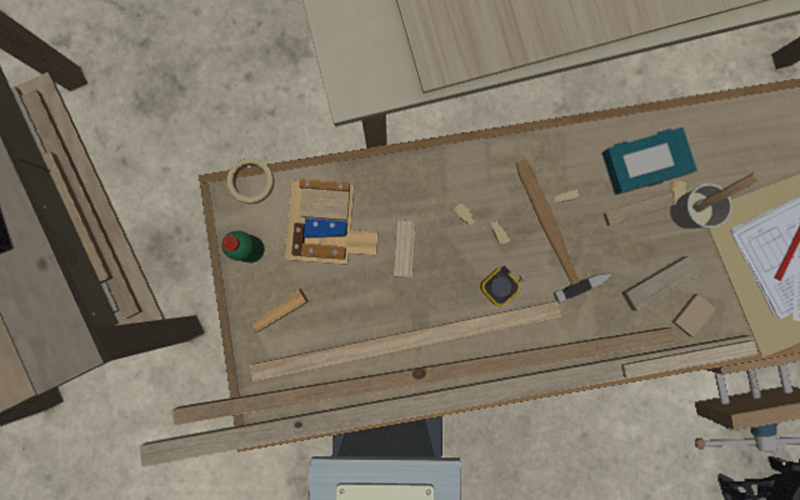

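View pics/scene0.png

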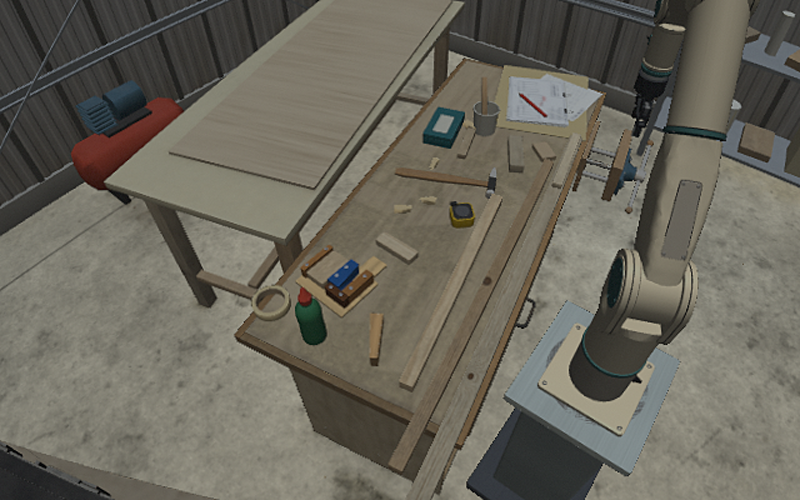

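The top view shows the jig at about (325,225), drive direction to the left. The scrap is at (404,248), the wedge at (280,311), and the hammer runs from its head at (583,288) to its tail at (522,162), with the face to the left. Now enlarged crops.

Run:
```python
from h import *
im=cv2.imread('pics/top0_full.png')
for f,(x0,y0,x1,y1),s in(('cA',(190,132,340,272),4),('cB',(405,120,505,250),4.5)):
    cv2.imwrite(f'pics/{f}.png',cv2.resize(im[y0:y1,x0:x1],None,fx=s,fy=s,interpolation=cv2.INTER_CUBIC))
```

```text
(no output)
```

View pics/cA.png

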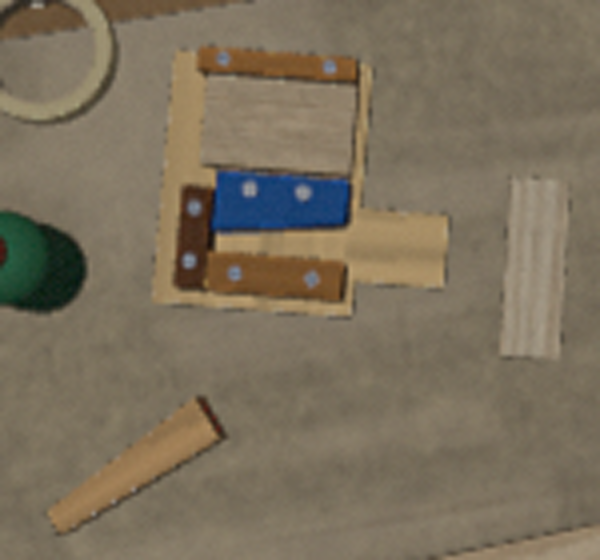

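View pics/cB.png

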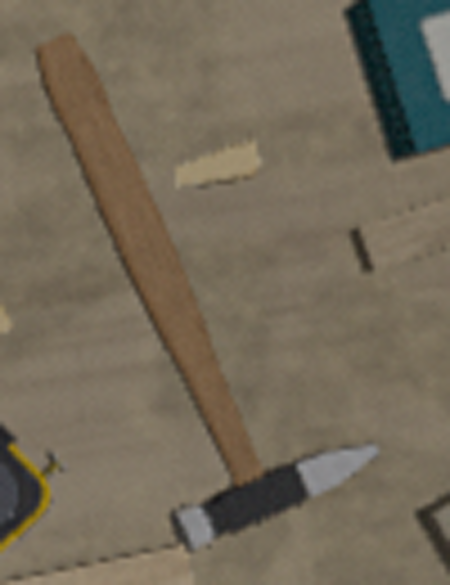

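The crops give clear corners for the jig base and fence, the scrap, the wedge (thick end upper right, thin end lower left) and the hammer. Next step is to fit poses.

```bash
cat > fit.py <<'E'
from h import *
from scipy.optimize import least_squares
def fit(m,P,uv,g):
    P=np.array(P,float)/1000; uv=np.array(uv,float)
    def W(p): c,s=np.cos(p[2]),np.sin(p[2]); return np.c_[p[0]+c*P[:,0]-s*P[:,1],p[1]+s*P[:,0]+c*P[:,1],P[:,2]]
    r=least_squares(lambda p:(w2px(m,W(p))-uv).ravel(),g,loss='soft_l1'); return r.x,(w2px(m,W(r.x))-uv)
E
python3 - <<'E'
from fit import *
m=ld('top0')
A=lambda l:np.array(l)/4.+[190,132]-.375; B=lambda l:np.array(l)/4.5+[405,120]-.39
T={'jig':([(-65,-27,10),(-65,23,10),(-5,47,10),(130,47,10),(-5,-125,10),(130,-125,10),(0,12,46),(0,38,46),(90,12,46),(90,38,46)],
A([(447,214),(444,288),(351,317),(153,301),(371,66),(176,50),(346,263),(344,301),(210,253),(209,289)]),[.65,.2,1.6]),
'wedge':([(60,-6,40),(60,12,40),(-60,-20,40),(-60,12,40)],A([(49,516),(62,534),(199,399),(219,440)]),[.5,.3,2.2]),
'scrap':([(20,60,22),(20,-60,22),(-20,60,22),(-20,-60,22)],A([(568,182),(560,357),(514,178),(500,354)]),[.6,.1,-1.5]),
'hammer':([(-64,-156,13),(-64,-132,13),(64,-144,13),(-12,158,13),(-12,-132,13)],B([(192,549),(172,516),(379,448),(56,40),(249,478)]),[.6,-.1,-1.3])}
T['scrap']=(T['scrap'][0],T['scrap'][1],[.6,.1,-1.57])
# scrap: local y -> world; +y end ambiguous
for k,(P,uv,g) in T.items():
    p,r=fit(m,P,uv,g); print(k,p,np.degrees(p[2])); print(np.abs(r).max(1))
o=lambda u,v,z:px2w(m,[[u/1.25,v/1.25]],z)[0]
print('bottle',o(245,247,.0),'measure',o(500,287,.04),'roll',o(250,181,.02))
E
```

```text
jig [0.6098 0.0931 1.5173] 86.93304887463951
[0.9431 0.3099 0.631  0.4758 0.6132 0.3135 0.5196 0.3503 0.5166 1.0909]
wedge [0.4577 0.2285 2.1348] 122.31782189191024
[0.6458 0.8395 0.4028 0.8555]
scrap [ 0.5978 -0.031  -1.6158] -92.58005535865014
[0.7142 0.4856 0.6488 0.2873]
hammer [ 0.6562 -0.3595 -1.1494] -65.85555377791383
[0.3748 0.5875 0.7893 0.022  0.7867]
bottle [0.5952 0.3138 0.    ] measure [ 0.5182 -0.2331  0.04  ] roll [0.7361 0.3034 0.02  ]
```

```bash
python3 -m inch '[{"jaw":0,"dp":[0.03,0.045,0],"twist":[0,0,-0.05]},{"jaw":0,"dp":[0.064,0.097,0],"twist":[0,0,-0.1]},{"jaw":0,"dp":[0.098,0.149,0],"twist":[0,0,-0.15]},{"jaw":0,"dp":[0.132,0.201,0],"twist":[0,0,-0.2]},{"jaw":0,"dp":[0.166,0.252,0],"twist":[0,0,-0.25]},{"jaw":0,"dp":[0.2,0.303,0],"twist":[0,0,-0.3]},{"jaw":0,"dp":[0.234,0.355,0],"twist":[0,0,-0.34]},{"jaw":0,"dp":[0.268,0.406,0],"twist":[0,0,-0.38]},{"jaw":0,"dp":[0.3,0.455,0],"twist":[0,0,-0.38]},{"jaw":0,"dp":[0.33,0.5,-0.02],"twist":[0,0,-0.38]}]' 60
python3 -m inch '[{"jaw":0,"dp":[0.03,0.045,-0.02],"twist":[0,0,0]},{"jaw":0,"dp":[0.054,0.081,-0.04],"twist":[0,0,0]},{"jaw":0,"dp":[0.054,0.081,-0.04],"twist":[0,0,0]},{"jaw":0,"dp":[0.054,0.081,-0.04],"twist":[0,0,0]}]'
python3 - <<'E'
from h import *
m=snap('wrist','w1'); s=sensors.read_state();print(s['t'],s['ee_pos'],s['ee_rot'],s['contact_force'])
print(-np.array(m['R']).T@m['t'],m['R'])
E
```

```text
t: 1.35
ee_pos: [0.5463, -0.1118, 0.2121]
ee_rot: [[0.999, -0.043, 0.003], [-0.043, -0.999, -0.0], [0.003, 0.0, -1.0]]
contact_force: [0.7, -0.8, -0.3]
opening: 0.0851
finger_force: 0.0
t: 1.85
ee_pos: [0.5976, -0.0334, 0.1709]
ee_rot: [[0.999, -0.044, -0.001], [-0.044, -0.999, -0.001], [-0.001, 0.001, -1.0]]
contact_force: [0.4, -1.4, 0.4]
opening: 0.0855
finger_force: 0.0
1.9 [ 0.5977 -0.0342  0.1714] [[ 0.9989 -0.0458 -0.0004]
 [-0.0458 -0.9989 -0.0011]
 [-0.0004  0.0011 -1.    ]] [ 0.4948 -0.1121  0.7113]
[ 0.6816 -0.038   0.3134] [[-0.0452 -0.999   0.0005]
 [-0.944   0.0429  0.3271]
 [-0.3268  0.0143 -0.945 ]]
```

View pics/w1.png

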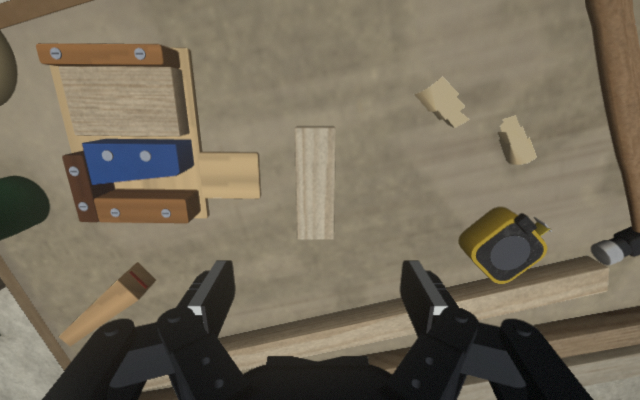

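Wrist view: scrap corners are at (296,127),(334,126),(334,240),(298,240), tongue end at (259,153)-(260,198), base corners at (188,48),(207,218).

Run:
```python
from fit import *
m=ld('w1')
p,r=fit(m,[(20,60,22),(20,-60,22),(-20,60,22),(-20,-60,22)],[(334,126),(334,240),(296,127),(298,240)],[.598,-.03,-1.6]);print('scrap',p,np.abs(r).max(1))
p,r=fit(m,[(-65,-27,10),(-65,23,10),(-5,-125,10),(-5,47,10)],[(259,153),(260,198),(188,48),(208,218)],[.61,.09,1.5]);print('jig',p,np.abs(r).max(1))
```

```text
scrap [ 0.5974 -0.0326 -1.6074] [1.5359 0.7726 1.914  0.4821]
jig [0.6097 0.0914 1.5145] [0.8178 0.7754 1.0728 0.6158]
```

```bash
python3 -m inch '[{"jaw":0,"dp":[0,0.002,-0.05],"twist":[0,0,0]},{"jaw":0,"dp":[0,0.002,-0.1],"twist":[0,0,0]},{"jaw":0,"dp":[0,0.002,-0.145],"twist":[0,0,0]},{"jaw":0,"dp":[0,0.002,-0.164],"twist":[0,0,0]},{"jaw":0.6,"dp":[0,0.002,-0.164],"twist":[0,0,0]},{"jaw":0.8,"dp":[0,0.002,-0.164],"twist":[0,0,0]},{"jaw":1,"dp":[0,0.002,-0.164],"twist":[0,0,0]},{"jaw":1,"dp":[0,0.002,-0.164],"twist":[0,0,0]},{"jaw":1,"dp":[0,0.002,-0.164],"twist":[0,0,0]},{"jaw":1,"dp":[0,0.002,-0.164],"twist":[0,0,0]}]' 50
```

```text
t: 3.15
ee_pos: [0.5999, -0.0309, 0.0095]
ee_rot: [[0.999, -0.044, 0.004], [-0.044, -0.999, -0.0], [0.004, 0.0, -1.0]]
contact_force: [-0.3, 0.2, 6.2]
opening: 0.0384
finger_force: 51.5
```

```bash
python3 -m inch '[{"jaw":1,"dp":[0,0,0.03],"twist":[0,0,0]},{"jaw":1,"dp":[-0.02,-0.01,0.045],"twist":[0,0,0]},{"jaw":1,"dp":[-0.06,-0.035,0.045],"twist":[0,0,0]},{"jaw":1,"dp":[-0.095,-0.055,0.045],"twist":[0,0,0]},{"jaw":1,"dp":[-0.1,-0.06,0.03],"twist":[0,0,0]},{"jaw":1,"dp":[-0.1,-0.06,0.01],"twist":[0,0,0]},{"jaw":1,"dp":[-0.1,-0.06,0.002],"twist":[0,0,0]},{"jaw":1,"dp":[-0.1,-0.06,0.002],"twist":[0,0,0]},{"jaw":0.3,"dp":[-0.1,-0.06,0.002],"twist":[0,0,0]},{"jaw":0.3,"dp":[-0.1,-0.06,0.002],"twist":[0,0,0]}]'
```

```text
t: 4.4
ee_pos: [0.4989, -0.0907, 0.0102]
ee_rot: [[0.999, -0.044, 0.002], [-0.044, -0.999, -0.0], [0.002, 0.0, -1.0]]
contact_force: [-0.3, 0.6, 0.7]
opening: 0.0597
finger_force: 0.0
```

```bash
python3 -m inch '[{"jaw":0.2,"dp":[0,0,0.05],"twist":[0,0,0]},{"jaw":0,"dp":[0,0,0.1],"twist":[0,0,0.18]},{"jaw":0,"dp":[0,0.03,0.15],"twist":[0,0,0.36]},{"jaw":0,"dp":[0,0.08,0.16],"twist":[0,0,0.54]},{"jaw":0,"dp":[-0.01,0.13,0.16],"twist":[0,0,0.72]},{"jaw":0,"dp":[-0.01,0.18,0.16],"twist":[0,0,0.9]},{"jaw":0,"dp":[-0.02,0.22,0.16],"twist":[0,0,1.08]},{"jaw":0,"dp":[-0.02,0.25,0.16],"twist":[0,0,1.26]},{"jaw":0,"dp":[-0.026,0.28,0.16],"twist":[0,0,1.44]},{"jaw":0,"dp":[-0.026,0.3,0.16],"twist":[0,0,1.62]}]'
python3 -m inch '[{"jaw":0,"dp":[0,0,0],"twist":[0,0,0.18]},{"jaw":0,"dp":[0,0,0],"twist":[0,0,0.36]},{"jaw":0,"dp":[0,0,0],"twist":[0,0,0.54]},{"jaw":0,"dp":[0,0,0],"twist":[0,0,0.616]},{"jaw":0,"dp":[0,0,0],"twist":[0,0,0.616]},{"jaw":0,"dp":[0,0,0],"twist":[0,0,0.616]}]'
python3 - <<'E'
from h import *
m=snap('wrist','w2',scale=1.25); s=sensors.read_state();print(s['t'],s['ee_pos'],s['ee_rot'],s['q'])
snap('top','t2')
E
```

```text
t: 5.65
ee_pos: [0.4713, 0.211, 0.1692]
ee_rot: [[-0.013, 1.0, -0.001], [1.0, 0.013, 0.0], [0.0, -0.001, -1.0]]
contact_force: [0.1, 0.1, -0.3]
opening: 0.0855
finger_force: 0.0
t: 6.4
ee_pos: [0.4721, 0.2092, 0.1692]
ee_rot: [[-0.581, 0.814, -0.0], [0.814, 0.581, -0.0], [0.0, -0.0, -1.0]]
contact_force: [0.6, -0.4, 0.4]
opening: 0.0856
finger_force: 0.0
6.45 [0.4722 0.2093 0.1693] [[-0.581   0.8139 -0.0001]
 [ 0.8139  0.581  -0.0002]
 [-0.0001 -0.0002 -1.    ]] [-0.0993  0.576  -0.5529  1.9419  0.4364  0.7437 -0.2876]
```

View pics/w2.png

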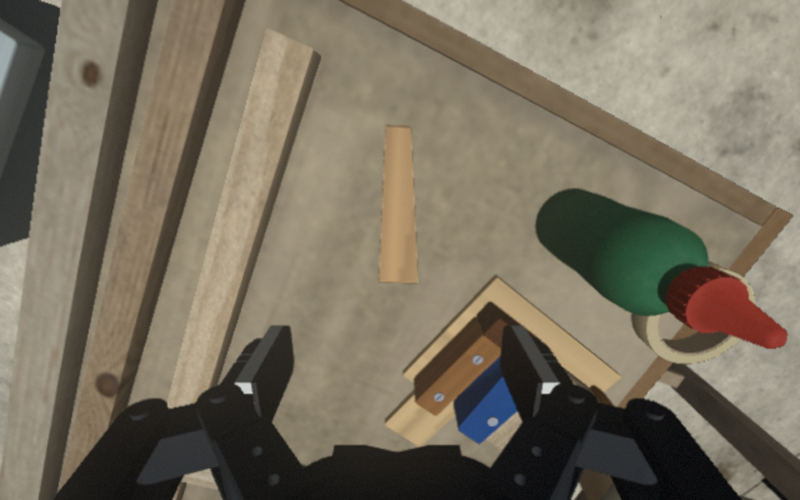

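Wedge top corners at display (386,125),(411,127),(418,283),(379,282), lying between the open fingers' line.

Run:
```python
from fit import *
m=ld('w2')
p,r=fit(m,[(60,12,40),(60,-6,40),(-60,-20,40),(-60,12,40)],np.array([(386,125),(411,127),(418,283),(379,282)])/1.25,[.457,.228,2.13]);print('wedge',p,np.degrees(p[2]),r)
c,s=np.cos(p[2]),np.sin(p[2]);print(p[0]+c*-.025+s*.002,p[1]-s*.025-c*.002)
```

```text
wedge [0.4587 0.2287 2.1337] 122.24959112247234 [[-0.2826 -0.1267]
 [ 0.2493 -0.5106]
 [ 0.2673  0.9266]
 [-0.2279  0.1067]]
0.4737113103945859 0.20858739647700325
```

```bash
python3 -m inch '[{"jaw":0,"dp":[0.001,-0.001,-0.05],"twist":[0,0,0]},{"jaw":0,"dp":[0.001,-0.001,-0.1],"twist":[0,0,0]},{"jaw":0,"dp":[0.001,-0.001,-0.145],"twist":[0,0,0]},{"jaw":0.3,"dp":[0.001,-0.001,-0.158],"twist":[0,0,0]},{"jaw":0.6,"dp":[0.001,-0.001,-0.158],"twist":[0,0,0]},{"jaw":1,"dp":[0.001,-0.001,-0.158],"twist":[0,0,0]},{"jaw":1,"dp":[0.001,-0.001,-0.158],"twist":[0,0,0]},{"jaw":1,"dp":[0.001,-0.001,-0.158],"twist":[0,0,0]},{"jaw":1,"dp":[0.001,-0.001,-0.158],"twist":[0,0,0]},{"jaw":1,"dp":[0.001,-0.001,-0.158],"twist":[0,0,0]}]' 40
python3 -m inch '[{"jaw":1,"dp":[0,0,0],"twist":[0,0,0]},{"jaw":1,"dp":[0,0,0.04],"twist":[0,0,0]},{"jaw":1,"dp":[0,0,0.08],"twist":[0,0,0]},{"jaw":1,"dp":[0,0,0.09],"twist":[0,0,0]}]'
```

```text
t: 7.75
ee_pos: [0.4744, 0.209, 0.0131]
ee_rot: [[-0.582, 0.813, 0.003], [0.813, 0.582, 0.002], [-0.0, 0.003, -1.0]]
contact_force: [-0.3, 0.4, 7.1]
opening: 0.0275
finger_force: 39.9
t: 8.25
ee_pos: [0.4748, 0.2089, 0.1042]
ee_rot: [[-0.581, 0.814, 0.005], [0.814, 0.581, 0.002], [-0.001, 0.005, -1.0]]
contact_force: [0.3, -0.2, -0.4]
opening: 0.0276
finger_force: 39.9
```

```bash
python3 -m inch '[{"jaw":1,"dp":[0.02,-0.03,0.02],"twist":[0,0,-0.1]},{"jaw":1,"dp":[0.045,-0.075,0.02],"twist":[0,0,-0.25]},{"jaw":1,"dp":[0.07,-0.12,0.02],"twist":[0,0,-0.4]},{"jaw":1,"dp":[0.095,-0.16,0.02],"twist":[0,0,-0.55]},{"jaw":1,"dp":[0.12,-0.2,0.01],"twist":[0,0,-0.616]},{"jaw":1,"dp":[0.133,-0.217,-0.02],"twist":[0,0,-0.616]},{"jaw":1,"dp":[0.133,-0.217,-0.06],"twist":[0,0,-0.616]},{"jaw":1,"dp":[0.133,-0.217,-0.074],"twist":[0,0,-0.616]},{"jaw":1,"dp":[0.133,-0.217,-0.074],"twist":[0,0,-0.616]},{"jaw":1,"dp":[0.133,-0.217,-0.074],"twist":[0,0,-0.616]}]'
python3 - <<'E'
from h import *
m=snap('wrist','w3',(100,0,500,300),2); s=sensors.read_state();print(s['t'],s['ee_pos'],s['ee_rot'])
E
```

```text
t: 9.5
ee_pos: [0.6071, -0.0081, 0.0286]
ee_rot: [[-0.006, 1.0, 0.002], [1.0, 0.006, 0.0], [0.0, 0.002, -1.0]]
contact_force: [-0.6, 0.0, -0.5]
opening: 0.0275
finger_force: 39.7
9.55 [ 0.6073 -0.0082  0.0288] [[-0.0056  1.      0.0026]
 [ 1.      0.0056  0.0002]
 [ 0.0002  0.0026 -1.    ]]
```

View pics/w3.png

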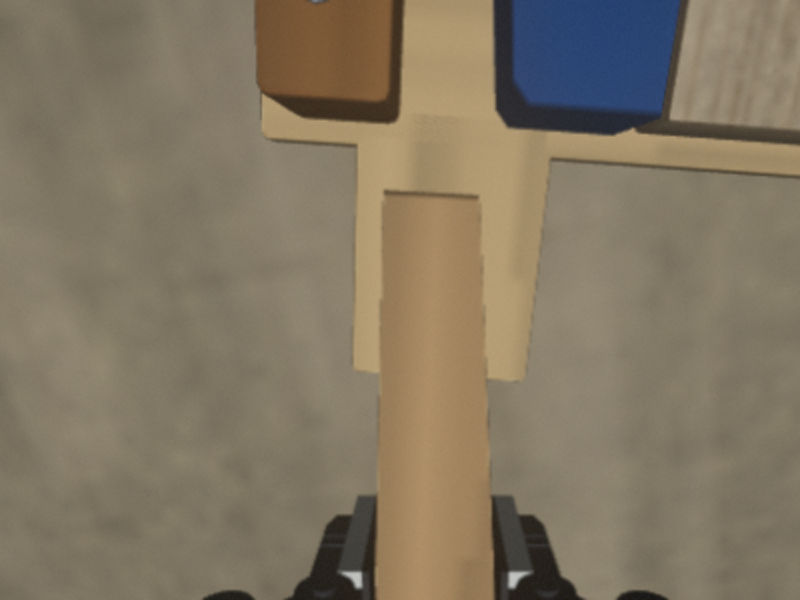

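The wedge tip edge is at (384,195)-(480,197) in the crop, pointing into the slot. Tongue corners are at (355,370),(523,380), base steps at (357,146),(550,158), and the base left corner at (264,137).

Run:
```python
from fit import *
m=ld('w3'); C=lambda l:np.array(l)/2.+[100,0]-.25
p,r=fit(m,[(-65,23,10),(-65,-27,10),(-5,23,10),(-5,-27,10),(-5,47,10),(0,12,10)],C([(355,370),(524,380),(357,146),(550,158),(264,138),(400,121)]),[.61,.092,1.517]);print('jig',p,r)
zt=.0288-.0131+.04
w=px2w(m,C([(384,195),(480,197),(381,430),(488,430)]),zt)
c,s=np.cos(p[2]),np.sin(p[2]);d=w[:,:2]-p[:2]
print(np.c_[d@[c,s],d@[-s,c]]*1000)
```

```text
jig [0.6098 0.0929 1.5156] [[-1.2318  1.0451]
 [ 1.619   1.0188]
 [-0.3948 -1.3608]
 [ 1.6646 -0.8672]
 [-1.6582 -0.3751]
 [ 0.3304  1.7178]]
[[-17.1504  12.0129]
 [-16.4299  -5.7782]
 [-63.9494  11.1323]
 [-62.621  -11.4107]]
```

```bash
python3 -m inch '[{"jaw":1,"dp":[0,0,-0.003],"twist":[0,0,-0.015]},{"jaw":1,"dp":[0.0005,0.01,-0.003],"twist":[0,0,-0.015]},{"jaw":1,"dp":[0.001,0.02,-0.003],"twist":[0,0,-0.015]},{"jaw":1,"dp":[0.0015,0.03,-0.003],"twist":[0,0,-0.015]},{"jaw":1,"dp":[0.002,0.038,-0.003],"twist":[0,0,-0.015]},{"jaw":1,"dp":[0.0024,0.044,-0.003],"twist":[0,0,-0.015]},{"jaw":1,"dp":[0.0024,0.044,-0.005],"twist":[0,0,-0.015]},{"jaw":1,"dp":[0.0024,0.044,-0.005],"twist":[0,0,-0.015]}]'
```

```text
t: 10.55
ee_pos: [0.609, 0.0366, 0.0231]
ee_rot: [[0.01, 1.0, 0.001], [1.0, -0.01, 0.001], [0.001, 0.001, -1.0]]
contact_force: [-1.8, 2.5, 6.2]
opening: 0.0279
finger_force: 40.5
```

```bash
python3 -m inch '[{"jaw":0.6,"dp":[0,0,0],"twist":[0,0,0]},{"jaw":0.4,"dp":[0,0,0],"twist":[0,0,0]},{"jaw":0.2,"dp":[0,0,0.002],"twist":[0,0,0]},{"jaw":0.2,"dp":[0,0,0.01],"twist":[0,0,0]},{"jaw":0.2,"dp":[0,0,0.06],"twist":[0,0,0]},{"jaw":0,"dp":[0,0,0.1],"twist":[0,0,0]},{"jaw":0,"dp":[0,-0.02,0.13],"twist":[0,0,0]},{"jaw":0,"dp":[0,-0.02,0.13],"twist":[0,0,0]}]'
python3 - <<'E'
from h import *
m=snap('wrist','w4',scale=1.25); s=sensors.read_state();print(s['t'],s['ee_pos'])
E
```

```text
t: 11.55
ee_pos: [0.6105, 0.0132, 0.1553]
ee_rot: [[0.013, 1.0, 0.006], [1.0, -0.013, -0.001], [-0.001, 0.006, -1.0]]
contact_force: [-0.3, -0.1, -0.1]
opening: 0.0856
finger_force: 0.0
11.6 [0.6092 0.0145 0.1536]
```

View pics/w4.png

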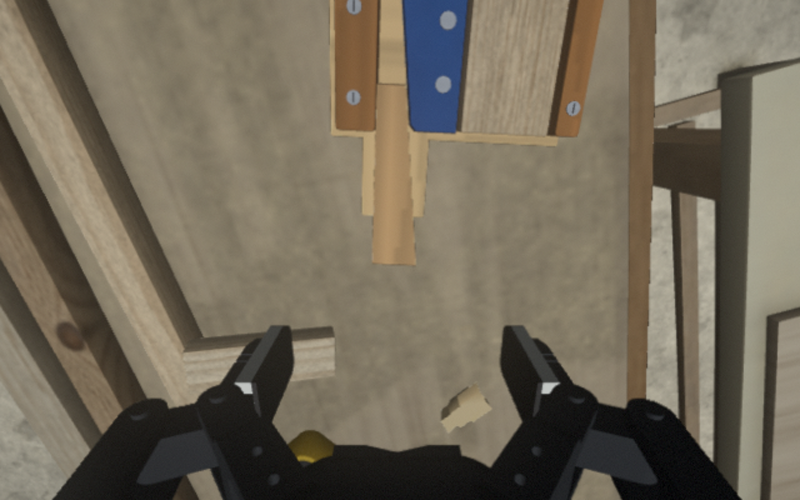

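The wedge stands in the slot: tip edge at (378,84)-(406,84), thick end corners at (372,263),(415,264), tongue corners at (362,213),(423,216).

Run:
```python
from fit import *
m=ld('w4'); C=lambda l:np.array(l)/1.25
p,r=fit(m,[(-65,23,10),(-65,-27,10),(0,38,46),(0,12,46)],C([(362,214),(423,216),(335,130),(377,131)]),[.61,.092,1.517]);print('jig',p,r)
w,r=fit(m,np.array([(60,12,50),(-60,12,50),(-60,-20,50)]),C([(378,84),(372,263),(415,264)]),[.61,.06,1.517]);print('wedge',w,r)
for j in(p,[.6098,.0929,1.516]):
    c,s=np.cos(j[2]),np.sin(j[2]);d=w[:2]-j[:2]; print(d@[c,s],d@[-s,c],w[2]-j[2])
# hammer targets from jig
```

```text
jig [0.6103 0.093  1.5148] [[-0.1068  0.6071]
 [ 0.9552  0.9816]
 [ 0.328  -0.8503]
 [-1.2672 -0.2664]]
wedge [0.6088 0.0617 1.5024] [[-0.1112 -1.847 ]
 [-0.4071  0.4591]
 [ 0.5951  1.378 ]]
-0.031289061687679254 -0.0002572813611388839 -0.012390452799451834
-0.031181707573603785 -0.000712781386625109 -0.013564291811314355
```

```bash
python3 -m inch '[{"jaw":0,"dp":[0,-0.03,0],"twist":[0,0,-0.1]},{"jaw":0,"dp":[-0.002,-0.07,0],"twist":[0,0,-0.25]},{"jaw":0,"dp":[-0.005,-0.12,0],"twist":[0,0,-0.4]},{"jaw":0,"dp":[-0.01,-0.17,0],"twist":[0,0,-0.55]},{"jaw":0,"dp":[-0.014,-0.22,0],"twist":[0,0,-0.7]},{"jaw":0,"dp":[-0.018,-0.27,0],"twist":[0,0,-0.85]},{"jaw":0,"dp":[-0.022,-0.32,0],"twist":[0,0,-1.0]},{"jaw":0,"dp":[-0.024,-0.36,-0.02],"twist":[0,0,-1.136]},{"jaw":0,"dp":[-0.026,-0.39,-0.03],"twist":[0,0,-1.136]},{"jaw":0,"dp":[-0.026,-0.3935,-0.034],"twist":[0,0,-1.136]}]'
python3 -m inch '[{"jaw":0,"dp":[0,0,0],"twist":[0,0,0]},{"jaw":0,"dp":[0,0,0],"twist":[0,0,0]}]'
python3 - <<'E'
from h import *
m=snap('wrist','w5',scale=1.25); s=sensors.read_state();print(s['t'],s['ee_pos'],s['q'])
E
```

```text
t: 12.85
ee_pos: [0.5796, -0.3814, 0.1158]
ee_rot: [[0.914, 0.407, -0.004], [0.407, -0.914, -0.0], [-0.004, -0.001, -1.0]]
contact_force: [0.1, 0.7, -0.1]
opening: 0.0849
finger_force: 0.0
t: 13.1
ee_pos: [0.5835, -0.376, 0.1185]
ee_rot: [[0.91, 0.414, 0.001], [0.414, -0.91, 0.001], [0.001, -0.001, -1.0]]
contact_force: [0.0, 1.0, 0.4]
opening: 0.0855
finger_force: 0.0
13.15 [ 0.5836 -0.3763  0.1188] [ 0.5891  0.8144 -0.1025  1.4747  0.0971  0.8572 -0.6889]
```

View pics/w5.png

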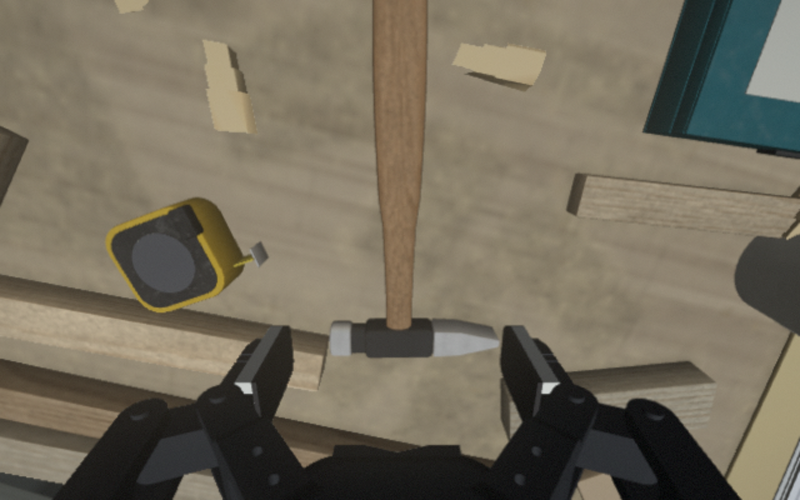

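Hammer head: face at (331,338), pein tip at (498,343), neck at (399,325). The handle runs up the picture centred between the fingers.

Run:
```python
from fit import *
m=ld('w5')
p,r=fit(m,[(-64,-144,13.5),(64,-144,13.5),(-12,-132,13.5),(-12,20,13.5)],np.array([(331,338),(499,343),(399,326),(401,60)])/1.25,[.656,-.36,-1.15]);print(p,r)
c,s=np.cos(p[2]),np.sin(p[2]);g=p[:2]+np.array([[c,-s],[s,c]])@[-.012,-.075];print(g)
```

```text
[ 0.6551 -0.3606 -1.1523] [[ 0.6598 -0.0002]
 [-1.8946 -3.108 ]
 [-0.0116 -0.8899]
 [ 0.29   42.0976]]
[ 0.5817 -0.3801]
```

```bash
python3 -m inch '[{"jaw":0,"dp":[-0.0015,-0.0035,-0.04],"twist":[0,0,0]},{"jaw":0,"dp":[-0.0015,-0.0035,-0.08],"twist":[0,0,0]},{"jaw":0,"dp":[-0.0015,-0.0035,-0.108],"twist":[0,0,0]},{"jaw":0.3,"dp":[-0.0015,-0.0035,-0.116],"twist":[0,0,0]},{"jaw":0.6,"dp":[-0.0015,-0.0035,-0.116],"twist":[0,0,0]},{"jaw":1,"dp":[-0.0015,-0.0035,-0.116],"twist":[0,0,0]},{"jaw":1,"dp":[-0.0015,-0.0035,-0.116],"twist":[0,0,0]},{"jaw":1,"dp":[-0.0015,-0.0035,-0.116],"twist":[0,0,0]},{"jaw":1,"dp":[-0.0015,-0.0035,-0.116],"twist":[0,0,0]},{"jaw":1,"dp":[-0.0015,-0.0035,-0.116],"twist":[0,0,0]}]' 115
```

```text
t: 14.4
ee_pos: [0.5823, -0.3821, 0.0045]
ee_rot: [[0.911, 0.413, 0.002], [0.413, -0.911, -0.001], [0.002, 0.002, -1.0]]
contact_force: [-1.3, 1.2, 6.3]
opening: 0.0202
finger_force: 112.4
```

```bash
python3 -m inch '[{"jaw":1,"dp":[0,0,0.02],"twist":[0,0,0]},{"jaw":1,"dp":[0,0,0.05],"twist":[0,0,0]},{"jaw":1,"dp":[0,0,0.09],"twist":[0,0,0]},{"jaw":1,"dp":[0.01,0.03,0.1],"twist":[0,0,-0.05]},{"jaw":1,"dp":[0.025,0.08,0.1],"twist":[0,0,-0.14]},{"jaw":1,"dp":[0.04,0.13,0.1],"twist":[0,0,-0.23]},{"jaw":1,"dp":[0.055,0.18,0.1],"twist":[0,0,-0.32]},{"jaw":1,"dp":[0.07,0.23,0.1],"twist":[0,0,-0.41]},{"jaw":1,"dp":[0.085,0.28,0.09],"twist":[0,0,-0.473]},{"jaw":1,"dp":[0.0915,0.303,0.07],"twist":[0,0,-0.473]}]'
python3 -m inch '[{"jaw":1,"dp":[0,0,-0.03],"twist":[0,0,0]},{"jaw":1,"dp":[0,0,-0.052],"twist":[0,0,0]},{"jaw":1,"dp":[0,0,-0.052],"twist":[0,0,0]},{"jaw":1,"dp":[0,0,-0.052],"twist":[0,0,0]}]'
python3 - <<'E'
from h import *
m=snap('wrist','w6',(0,50,640,400),1.25); s=sensors.read_state();print(s['t'],s['ee_pos'],s['ee_rot'],s['moment'])
snap('scene','s6');snap('top','t6')
E
```

```text
t: 15.65
ee_pos: [0.6744, -0.0729, 0.0736]
ee_rot: [[0.999, -0.043, 0.003], [-0.043, -0.999, 0.003], [0.003, -0.003, -1.0]]
contact_force: [0.4, -0.5, -4.6]
opening: 0.02
finger_force: 113.4
t: 16.15
ee_pos: [0.6732, -0.0799, 0.0211]
ee_rot: [[0.999, -0.05, 0.001], [-0.05, -0.999, -0.0], [0.001, 0.0, -1.0]]
contact_force: [0.2, -0.3, -3.2]
opening: 0.0202
finger_force: 113.4
16.2 [ 0.6736 -0.0797  0.0215] [[ 0.9988 -0.0493  0.0023]
 [-0.0493 -0.9988 -0.0004]
 [ 0.0023  0.0003 -1.    ]] [0.0085 0.297  0.0412]
```

View pics/w6.png

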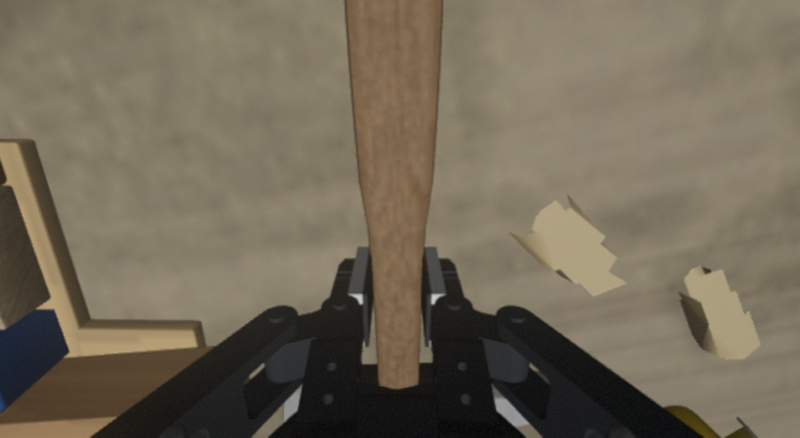

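```bash
python3 -m inch '[{"jaw":1,"dp":[0.0005,0.01,0],"twist":[0,0,0]},{"jaw":1,"dp":[0.001,0.02,0],"twist":[0,0,0]},{"jaw":1,"dp":[0.0016,0.03,0],"twist":[0,0,0]},{"jaw":1,"dp":[0.002,0.04,0],"twist":[0,0,0]},{"jaw":1,"dp":[0.0028,0.05,0],"twist":[0,0,0]},{"jaw":1,"dp":[0.003,0.058,0],"twist":[0,0,0]},{"jaw":1,"dp":[0.0035,0.065,0],"twist":[0,0,0]},{"jaw":1,"dp":[0.0035,0.066,0],"twist":[0,0,0]}]'
```

```text
t: 17.3
ee_pos: [0.6763, -0.0126, 0.0203]
ee_rot: [[0.999, -0.048, 0.0], [-0.048, -0.999, -0.0], [0.0, 0.0, -1.0]]
contact_force: [0.6, -2.9, -4.0]
opening: 0.0199
finger_force: 113.8
```

```bash
python3 -m inch '[{"jaw":1,"dp":[-0.001,-0.015,0],"twist":[0,0,0]},{"jaw":1,"dp":[-0.0016,-0.03,0],"twist":[0,0,0]},{"jaw":1,"dp":[-0.0016,-0.03,0],"twist":[0,0,0]},{"jaw":1,"dp":[-0.0016,-0.03,0],"twist":[0,0,0]},{"jaw":1,"dp":[-0.0016,-0.03,0],"twist":[0,0,0]}]'
```

```text
t: 17.92
ee_pos: [0.6746, -0.0416, 0.0203]
ee_rot: [[0.999, -0.047, 0.0], [-0.047, -0.999, 0.001], [0.0, -0.001, -1.0]]
contact_force: [0.6, -0.3, -4.6]
opening: 0.0202
finger_force: 113.4
```

Run:
```python
from h import *
from fit import *
snap('top','t7'); m=ld('t7'); im=cv2.imread('pics/t7_full.png').astype(int); a=cv2.imread('pics/top0_full.png').astype(int)
# intensity along slot centreline at wedge-top height, per wedge tip hypothesis: profile on jig y=2 at z=50/10
jx=np.arange(-110,95,5)/1000; c,s=np.cos(1.516),np.sin(1.516)
P=np.c_[.61+c*jx-s*.003,.0929+s*jx+c*.003,np.full(len(jx),.03)]
uv=np.rint(w2px(m,P)).astype(int)
for x,(u,v) in zip(jx,uv): print(int(round(x*1000)),im[v,u],a[v,u])
print(sensors.read_state()['contact_force'])
```

```text
-110 [74 81 70] [123 141 154]
-105 [79 80 52] [ 95 114 126]
-100 [80 81 47] [ 97 116 127]
-95 [84 85 50] [ 95 114 125]
-90 [64 65 33] [ 97 115 127]
-85 [55 56 37] [ 94 112 123]
-80 [72 83 87] [ 97 114 125]
-75 [65 73 79] [ 95 115 125]
-70 [ 94 111 120] [ 95 116 124]
-65 [ 72  96 108] [ 72  94 109]
-60 [ 89 125 146] [ 91 127 149]
-55 [ 90 124 146] [ 93 126 149]
-50 [ 52  74 105] [ 89 126 148]
-45 [ 85 126 157] [ 89 126 147]
-40 [ 86 126 158] [ 89 124 146]
-35 [ 84 125 155] [ 90 126 148]
-30 [ 82 121 152] [ 91 126 148]
-25 [ 82 122 154] [ 90 125 147]
-20 [ 84 125 157] [ 91 127 149]
-15 [ 85 124 156] [ 91 127 149]
-10 [ 86 126 157] [ 93 128 152]
-5 [ 85 123 156] [ 92 126 151]
0 [ 84 122 154] [ 93 128 151]
5 [ 84 122 153] [103 143 170]
10 [ 84 124 153] [103 142 168]
15 [ 85 126 157] [102 140 166]
20 [ 84 125 156] [104 146 172]
25 [ 83 122 153] [ 98 138 161]
30 [ 83 123 155] [ 99 137 163]
35 [ 83 122 153] [100 141 166]
40 [ 80 119 150] [ 97 139 163]
45 [ 80 119 149] [ 95 134 156]
50 [ 84 122 153] [ 96 133 156]
55 [ 83 122 152] [ 91 128 151]
60 [ 81 118 149] [104 145 169]
65 [ 81 118 148] [103 146 174]
70 [ 80 118 148] [105 149 176]
75 [102 141 167] [103 144 170]
80 [103 142 168] [105 147 174]
85 [106 147 174] [106 150 177]
90 [38 54 67] [37 56 68]
[-0.1887 -1.1386 -4.2205]
```

Image code puts the butt at jig x about -50 mm and the tip at about +71 mm, so the wedge is driven part way (x about +10 mm). Second tap.

```bash
python3 -m inch '[{"jaw":1,"dp":[0.0008,0.014,0],"twist":[0,0,0]},{"jaw":1,"dp":[0.0015,0.028,0],"twist":[0,0,0]},{"jaw":1,"dp":[0.002,0.038,0],"twist":[0,0,0]},{"jaw":1,"dp":[0.0025,0.046,0],"twist":[0,0,0]},{"jaw":1,"dp":[0.0028,0.052,0],"twist":[0,0,0]},{"jaw":1,"dp":[0.003,0.055,0],"twist":[0,0,0]},{"jaw":1,"dp":[0.003,0.055,0],"twist":[0,0,0]}]'
```

```text
t: 18.85
ee_pos: [0.6777, 0.0096, 0.0204]
ee_rot: [[0.999, -0.049, 0.0], [-0.049, -0.999, -0.003], [0.001, 0.003, -1.0]]
contact_force: [0.3, -8.2, -4.4]
opening: 0.0198
finger_force: 114.3
```

```bash
python3 -m inch '[{"jaw":1,"dp":[0.0002,0.004,0],"twist":[0,0,0]},{"jaw":1,"dp":[0.0003,0.005,0],"twist":[0,0,0]},{"jaw":1,"dp":[0.0003,0.005,0],"twist":[0,0,0]}]'
```

```text
t: 19.23
ee_pos: [0.6781, 0.0103, 0.0205]
ee_rot: [[0.999, -0.049, 0.001], [-0.049, -0.999, -0.008], [0.001, 0.008, -1.0]]
contact_force: [-0.0, -13.6, -3.4]
opening: 0.0197
finger_force: 114.9
```

```bash
python3 -m inch '[{"jaw":1,"dp":[-0.001,-0.02,0],"twist":[0,0,0]},{"jaw":1,"dp":[-0.0024,-0.045,0],"twist":[0,0,0]},{"jaw":1,"dp":[-0.003,-0.06,0.01],"twist":[0,0,0]},{"jaw":1,"dp":[-0.003,-0.06,0.02],"twist":[0,0,0]},{"jaw":1,"dp":[-0.003,-0.06,0.02],"twist":[0,0,0]}]'
python3 - <<'E'
from h import *
snap('top','t8'); m=ld('t8'); im=cv2.imread('pics/t8_full.png').astype(np.float32); a=cv2.imread('pics/top0_full.png').astype(np.float32); b=cv2.imread('pics/t7_full.png').astype(np.float32)
jx=np.r_[np.arange(-60,-10,3),np.arange(60,96,3)]/1000; c,s=np.cos(1.516),np.sin(1.516)
uv=w2px(m,np.c_[.61+c*jx-s*.003,.0929+s*jx+c*.003,np.full(len(jx),.05)]).astype(np.float32).reshape(-1,1,2)
g=lambda i:cv2.remap(i,uv,None,cv2.INTER_LINEAR)[:,0,2]
for r in zip((jx*1000).round(),g(a),g(b),g(im)): print(*np.round(r))
s=sensors.read_state();print(s['t'],s['ee_pos'],s['ee_rot'],s['contact_force'])
E
```

```text
t: 19.85
ee_pos: [0.6762, -0.0407, 0.042]
ee_rot: [[0.999, -0.047, 0.003], [-0.047, -0.999, 0.002], [0.003, -0.002, -1.0]]
contact_force: [1.0, 0.4, -4.5]
opening: 0.0202
finger_force: 113.5
-60.0 148.0 147.0 146.0
-57.0 149.0 147.0 146.0
-54.0 149.0 145.0 145.0
-51.0 149.0 115.0 147.0
-48.0 150.0 161.0 147.0
-45.0 150.0 159.0 148.0
-42.0 149.0 160.0 147.0
-39.0 151.0 160.0 148.0
-36.0 149.0 159.0 150.0
-33.0 149.0 159.0 145.0
-30.0 150.0 161.0 99.0
-27.0 150.0 159.0 125.0
-24.0 151.0 158.0 158.0
-21.0 151.0 158.0 158.0
-18.0 150.0 157.0 159.0
-15.0 154.0 158.0 159.0
-12.0 153.0 160.0 157.0
60.0 174.0 151.0 157.0
63.0 177.0 151.0 155.0
66.0 178.0 151.0 155.0
69.0 173.0 156.0 154.0
72.0 172.0 168.0 155.0
75.0 172.0 168.0 155.0
78.0 173.0 171.0 154.0
81.0 173.0 174.0 152.0
84.0 169.0 176.0 152.0
87.0 61.0 63.0 154.0
90.0 43.0 38.0 136.0
93.0 76.0 73.0 71.0
19.9 [ 0.6756 -0.0404  0.0413] [[ 0.9989 -0.0465  0.0018]
 [-0.0465 -0.9989  0.002 ]
 [ 0.0017 -0.0021 -1.    ]] [-0.6341  0.158  -4.146 ]
```

No gap is left at the end block, so the wedge is home. Next the hammer goes back to its original spot.

```bash
python3 -m inch '[{"jaw":1,"dp":[0,-0.01,0.04],"twist":[0,0,0]},{"jaw":1,"dp":[-0.01,-0.04,0.065],"twist":[0,0,0.05]},{"jaw":1,"dp":[-0.025,-0.09,0.065],"twist":[0,0,0.12]},{"jaw":1,"dp":[-0.04,-0.14,0.065],"twist":[0,0,0.2]},{"jaw":1,"dp":[-0.055,-0.19,0.065],"twist":[0,0,0.28]},{"jaw":1,"dp":[-0.068,-0.24,0.065],"twist":[0,0,0.36]},{"jaw":1,"dp":[-0.08,-0.29,0.065],"twist":[0,0,0.44]},{"jaw":1,"dp":[-0.09,-0.33,0.05],"twist":[0,0,0.473]},{"jaw":1,"dp":[-0.0933,-0.3417,0.02],"twist":[0,0,0.473]},{"jaw":1,"dp":[-0.0933,-0.3417,-0.01],"twist":[0,0,0.473]}]'
python3 -m inch '[{"jaw":1,"dp":[0,0,-0.013],"twist":[0,0,0]},{"jaw":1,"dp":[0,0,-0.021],"twist":[0,0,0]},{"jaw":1,"dp":[0,0,-0.025],"twist":[0,0,0]},{"jaw":1,"dp":[0,0,-0.025],"twist":[0,0,0]}]'
```

```text
t: 21.15
ee_pos: [0.5811, -0.3858, 0.0294]
ee_rot: [[0.912, 0.411, 0.0], [0.411, -0.912, -0.001], [-0.0, 0.001, -1.0]]
contact_force: [0.9, 0.9, -4.9]
opening: 0.0198
finger_force: 113.6
t: 21.65
ee_pos: [0.5824, -0.3842, 0.0061]
ee_rot: [[0.911, 0.413, 0.001], [0.413, -0.911, -0.001], [0.001, 0.001, -1.0]]
contact_force: [0.9, -0.4, -3.5]
opening: 0.0203
finger_force: 113.7
```

```bash
python3 -m inch '[{"jaw":1,"dp":[0,0,-0.001],"twist":[0,0,0]},{"jaw":1,"dp":[0,0,-0.002],"twist":[0,0,0]},{"jaw":1,"dp":[0,0,-0.003],"twist":[0,0,0]}]'
python3 -m inch '[{"jaw":0.7,"dp":[0,0,-0.003],"twist":[0,0,0]},{"jaw":0.5,"dp":[0,0,-0.003],"twist":[0,0,0]},{"jaw":0.2,"dp":[0,0,-0.001],"twist":[0,0,0]},{"jaw":0,"dp":[0,0,0],"twist":[0,0,0]},{"jaw":0,"dp":[0,0,0.02],"twist":[0,0,0]},{"jaw":0,"dp":[0,0,0.06],"twist":[0,0,0]},{"jaw":0,"dp":[0,0,0.11],"twist":[0,0,0]},{"jaw":0,"dp":[0,0,0.11],"twist":[0,0,0]},{"jaw":0,"dp":[0,0,0.11],"twist":[0,0,0]}]'
python3 - <<'E'
from h import *
snap('wrist','w9'); snap('top','t9')
s=sensors.read_state();print(s['t'],s['ee_pos'],s['contact_force'])
a,b,w=[cv2.imread(f'pics/{f}_full.png') for f in('top0','t9','w9')]
d=cv2.threshold(cv2.cvtColor(cv2.absdiff(a,b),cv2.COLOR_BGR2GRAY),30,255,0)[1]
n,_,st,ce=cv2.connectedComponentsWithStats(d); print([(list(x),c) for x,c in zip(st[1:],ce[1:]) if x[4]>15])
w5=cv2.imread('pics/w5_full.png')
d=cv2.threshold(cv2.cvtColor(cv2.absdiff(w,w5),cv2.COLOR_BGR2GRAY),40,255,0)[1];print((d>0).mean())
E
```

```text
t: 22.02
ee_pos: [0.5823, -0.3847, 0.0045]
ee_rot: [[0.911, 0.412, 0.002], [0.412, -0.911, -0.001], [0.001, 0.001, -1.0]]
contact_force: [-4.1, 2.8, 12.6]
opening: 0.0202
finger_force: 115.7
t: 23.15
ee_pos: [0.5815, -0.3844, 0.1133]
ee_rot: [[0.911, 0.412, 0.001], [0.412, -0.911, -0.0], [0.0, 0.001, -1.0]]
contact_force: [-1.0, -0.2, 0.1]
opening: 0.0856
finger_force: 0.0
23.25 [ 0.5807 -0.3839  0.1114] [-1.3812 -0.1195 -0.7202]
[([np.int32(413), np.int32(131), np.int32(36), np.int32(78), np.int32(121)], array([430.4711, 172.6281])), ([np.int32(435), np.int32(159), np.int32(150), np.int32(241), np.int32(11077)], array([518.0423, 295.4088])), ([np.int32(264), np.int32(176), np.int32(11), np.int32(6), np.int32(23)], array([267.0435, 178.    ])), ([np.int32(445), np.int32(183), np.int32(56), np.int32(40), np.int32(748)], array([471.4198, 206.389 ])), ([np.int32(242), np.int32(186), np.int32(36), np.int32(9), np.int32(137)], array([258.2117, 188.1606])), ([np.int32(275), np.int32(186), np.int32(14), np.int32(13), np.int32(36)], array([284.2222, 195.    ])), ([np.int32(320), np.int32(186
[... 1047 characters left out ...]
, np.int32(20), np.int32(4), np.int32(36)], array([562.1389, 278.6944])), ([np.int32(556), np.int32(350), np.int32(9), np.int32(10), np.int32(71)], array([559.7183, 354.2958])), ([np.int32(568), np.int32(351), np.int32(14), np.int32(2), np.int32(28)], array([574.5, 351.5])), ([np.int32(566), np.int32(356), np.int32(12), np.int32(2), np.int32(18)], array([572.3889, 356.3333])), ([np.int32(574), np.int32(365), np.int32(66), np.int32(35), np.int32(1409)], array([612.2803, 386.494 ])), ([np.int32(561), np.int32(376), np.int32(8), np.int32(5), np.int32(16)], array([564.5, 378. ])), ([np.int32(515), np.int32(388), np.int32(10), np.int32(12), np.int32(55)], array([519.8182, 394.4909]))]
0.041359375
```

```bash
python3 -c "
from bench import job; print(job.close_job())"
```

```text
the job is handed in; nothing more can be done
None
```

The job is handed in after about 23 s on the robot's clock: the offcut lies about 21 cm from the slot's mouth and two hammer taps drove the wedge home against the end block. The hammer is back flat on the bench near where it started, and camera checks show no sign that the glue bottle, tape measure or tape roll moved; no verdict came back.

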